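Fit relay and keyed spindle to a bench stirrer drive

TASK

Get the stirrer drive ready: drop the blue relay fully down into the black pocket on the drive unit and swing the red locking lever shut over it. Then push the keyed spindle down into the steel hub, turning it until its brass key slips into the keyway, and keep pushing against the spring until its flange sits flush on the hub. Finish while still gripping the spindle and holding it pressed down; leave the beaker, carton and vial where they stand.

Things in the scene. Friction and masses are not known exactly. Their poses are not given: they have to be found in the camera images.
- drive_unit: White bench stirrer drive unit, fixed, 130 x 230 mm (x, y), grey deck 30 mm above the table. Origin: centre of its underside. -x is its front (dial and vents). On the deck: the steel hub (axis at unit x 0, y -55 mm) and the black relay pocket with its lever (centre at unit x 0, y +55 mm).
- hub_mouth (a point): Centre of the bore at the steel hub's top face, 50 mm above the deck; axes as the unit's. Hub 64 mm across, bore 33 mm. The hub is fixed. One keyway, 12 mm wide, to radius 22 mm, runs down the whole bore and shows as a notch in the face. It points within 0.3 rad either way of unit -y (the side away from the pocket), different each time and not told by this pose: look, or find it by feel.
- ejector (a joint): Spring ejector, a brass disc 25 mm across in the bore: 0 at rest, its top 30 mm below the hub's top face; metres pressed down. The spring pushes back with 3.6 N at rest and 12.6 N at 0.010, where the spindle's flange sits on the hub. Let go, the spindle rises again about 10 mm.
- pocket_floor (a point): Centre of the relay pocket's floor, level with the deck. Pocket 40 mm (unit x) by 32 mm (unit y) inside, walls 5 mm thick and 18 mm high. Axes parallel to the drive unit's.
- relay: Loose upright plug-in relay, blue on a black base, 36 x 28 mm (its x, y), 60 mm tall, about 90 g. Origin: centre of its underside. Its lowest 6 mm is 2 mm narrower on each side. It goes into the pocket with its x along the unit's x, either way round; seated, it stands 42 mm out of the pocket.
- lever (a joint): Red locking lever on an upright post 46 mm behind (unit +x) the pocket's centre: 0 = shut (at its stop, pointing to unit -x over the relay); 1.57 = open to unit +y; stop 2.2. From above it shuts counter-clockwise. Stays where left (friction 0.06 N m). Underside 63 mm above the deck, 3 mm over a seated relay; 6 mm thick, 14 mm wide.
- lever_hinge (a point): The lever's pivot on its upright axis, at the level of the lever's underside (63 mm above the deck).
- lever_knob (a point): Centre of the top of the lever's upright red knob, 75 mm from the pivot; the knob is 14 mm in diameter and stands 20 mm above the lever's top.
- spindle: Loose, about 220 g, standing on its nose; origin: centre of its underside. Nose 28 mm dia. to height 12 mm (tip tapered to 22); shaft 30 dia. to 40; flange 48 dia. to 46; black wing grip 46 x 14 mm (x, y) to 82. Brass key on its -y side, 8 wide, to radius 20, height 12 to 40; a white dot on the flange marks it. Keyway missed: rests 12 mm deep. Home: origin 40 below hub_mouth.
- beaker: Small glass beaker, 45 mm across, 57 mm tall; a bystander. Origin: centre of its underside.
- carton: Small supply carton, 55 x 82 x 32 mm; a bystander. Origin: centre of its underside.
- vial: Small glass vial, 31 mm across, 42 mm tall; a bystander. Origin: centre of its underside.
Things that resemble listed ones, but are neither listed nor needed, are in the scene too. What is shaped like the spindle but green or orange is not meant.

How it is judged:
By the outcome, as a careful person would: the job done as asked, in the order asked, and still so for the second after the job is handed in, while the arm keeps its last pose, push and grip.
It also fails if it takes over 72 s, if anything falls off the work surface, if the arm or the gripper's body presses on something with over 40 N, if the wrist force passes 120 N, or if a joint passes its speed limit or range.

ROBOT

A 6-joint arm with a two-finger parallel gripper is mounted at the origin on a cart in front of the work surface, level with it; the furniture and walls round the work are solid. World frame = base frame: x ahead of the robot, y to its left, z up, the work surface at z = 0. Lengths are in mm, angles in rad, forces in N, time in s.
With the tool pointing down it reaches from about 350 to 975 mm from the base axis. Payload 7.1 kg.
Tool frame: the origin (TCP) lies at the very end of the fingers, on their centre line; the grasp point (between the pads) lies ctrl.hold_point_z behind it (ctrl.hold_point_z is the distance from the TCP to the grasp point, in mm); z points along the fingers, y is the line along which they close (so a half turn about z gives the same grasp; the last joint's range is limited). The gripper opens to 88 mm and grips with 3 to 60 N. Pads are 20 mm wide; open, the fingers measure 115 mm over their backs; the gripper's body (75 mm by 178 mm) begins 61 mm behind the grasp point.
Start: joints at [1.165, 0.423, 1.63, -0, 1.089, -0.019], TCP at [235.734, 578.821, 222.675] pointing down, gripper open.
Joint ranges: [-3, 3], [-0.9, 2.11], [0.09, 2.58], [-1.31, 4.45], [0.11, 2.69], [-2.54, 2.54]. Speed limits (rad/s): [2.39, 2.39, 3.01, 3.14, 3.14, 3.14].

INTERFACE

Orientations are given as a rotation vector (axis times angle).
In Python, from workcell import ctrl gives the robot as it stands. The module is installed in compiled form; this text tells all that it offers.
- The arm moves only by the shell command python3 -m creep 'ROWS'. ROWS is JSON, a list of rows, each an object with "translation": the shift along the tool's x, y, z in mm, a list of three; "angular": the turn, a rotation vector about the tool's x, y, z in rad, a list of three; "jaw": the opening, from 0 (shut) to 1 (fully open). A call has exactly 8 rows; each row is the pose to reach, as a shift and turn from the pose commanded when the call began, along the tool's axes at that moment; what a row does not reach only later rows make up. A row lasts 1/8 s, in which the tool goes at most 62.5 mm and 10.7 degrees, less where a joint would pass 70% of its speed; a pose out of reach is approached as far as the arm can. A call with a gripper value outside its range is refused whole. The fingers move at their own pace and stop on an object; the grip force is fixed at half the most. Time passes only in rows, so rows that repeat a pose let the fingers close, or fill a call up. It gives the time, the measured TCP pose, the force, the opening and the grip force at its end, in the units of the state.
- ctrl.get_obs(): the state, without advancing time (a new reading comes with each control period).
- ctrl.get_image(name): name is "scene" or "top" or "wrist"; returns the picture (400x640x3 uint8, red, green, blue); there is no depth.
- ctrl.camera_info(name): a dict with "camera_matrix" (3x3 intrinsics, pixels), "world_from_camera" (4x4, takes a point from camera to world coordinates). Camera axes: x right, y up, looking along -z (the intrinsics and any distortion apply to the point x, -y, -z); pixel columns grow to the right and rows downward; lengths in mm; the calibration is good to about 2 mm. A picture is of the moment at which its call begins: read the wrist's pose just before it. camera_info takes no time and is no camera call; for the wrist camera it gives the pose at the moment of the call.
- ctrl.close_job(): hands the job in; it is judged then, once.
Trained networks look in the newest picture that a camera, given by its name, has taken for a name from the list of things; names that differ only in an ending like _2 or _b are one class to them, and where a whole thing is asked for, a point or a joint stands for the part that bears it (a point fixed in the world has none). Each returns a list of dicts, best first, with "score" (0 to 1); they miss things now and then, are a little off and sometimes report something else, mostly with a low value. They report only what shows in the picture. A call takes as long as a camera call. They do not tell look-alikes from the thing itself.
- ctrl.look_for(camera, label): "rect" ([left, top, right, bottom] in pixels, round what is visible of it).
The state is a dict: "t": time; "qpos": joint angles; "qvel": joint speeds; "joint_torque": joint torques, N m; "ee_pos": TCP position; "orientation": TCP orientation; "ft_force": force on the tool from outside, world axes, zero at the start; "moment": the same for the moment, N m; "width": finger opening in mm; "grasp_force": force on a finger pad.
Only numpy, scipy, OpenCV 4.12 (cv2) and the standard library are available. Lean on these libraries where they do the work, as an engineer would, in place of code of your own. Each camera call takes 0.05 s, during which the arm holds its last target. There are 200 camera calls.

## Working session

There is one attempt and no reset: what is moved stays moved. The work goes in short steps, Python scripts to look and compute and a shell command to move; the robot and the scene stay as the last step left them, time stands still between calls to the robot, and variables do not carry over. Pictures are saved under pics/ and viewed, at most 13 in all, crops included, and the job is handed in when it is done.

```bash
mkdir -p pics; cat > h.py <<'E'
import numpy as np, cv2
from workcell import ctrl
from scipy.spatial.transform import Rotation as R
def snap(n,f=None,crop=None,s=1):
    im=ctrl.get_image(n)
    if f: save(im,f,crop,s)
    return im
def save(im,f,crop=None,s=1):
    if crop: im=im[crop[1]:crop[3],crop[0]:crop[2]]
    im=cv2.resize(im,None,fx=s,fy=s,interpolation=cv2.INTER_CUBIC)
    cv2.imwrite('pics/'+f,im[:,:,::-1])
def pix2(n,u,v,z,info=None):
    i=info or ctrl.camera_info(n);K=np.array(i['camera_matrix']);T=np.array(i['world_from_camera'])
    d=np.linalg.solve(K,[u,v,1]);d=T[:3,:3]@(d*[1,-1,-1]);o=T[:3,3]
    return o+d*(z-o[2])/d[2]
def proj(n,p,info=None):
    i=info or ctrl.camera_info(n);K=np.array(i['camera_matrix']);T=np.array(i['world_from_camera'])
    c=T[:3,:3].T@(np.array(p)-T[:3,3]);q=K@(c*[1,-1,-1]);return q[:2]/q[2]
def tool(p):  # world target -> tool-frame shift from the measured pose
    o=ctrl.get_obs();return R.from_rotvec(o['orientation']).inv().apply(np.array(p)-o['ee_pos'])
E
python3 - <<'E'
from h import *
a=snap('top');b=snap('scene')
save(a,'top.png');save(b,'scene.png')
o=ctrl.get_obs();print(o,ctrl.hold_point_z)
for c in('top','scene'):
  print(c,ctrl.camera_info(c))
  for l in('drive_unit','relay','spindle','lever','hub_mouth','lever_knob'):
    print(l,[(np.round(r['rect']).tolist(),round(r['score'],2)) for r in ctrl.look_for(c,l)][:4])
E
```

```text
{'t': 0.1, 'qpos': array([ 1.16498540e+00,  4.23762801e-01,  1.63063196e+00, -6.78452353e-06,
        1.08860541e+00, -1.89901458e-02]), 'qvel': array([ 0.00042666, -0.00143108, -0.00377898,  0.00128945,  0.00028728,
        0.00092968]), 'joint_torque': array([-6.09866129e-04, -5.45609021e+01, -2.74321890e+01,  6.45096763e-02,
        1.88547769e-02, -7.82365328e-05]), 'ee_pos': array([235.54594755, 578.35486409, 221.9732223 ]), 'orientation': array([-6.03774588e-01, -3.08273071e+00,  2.16302924e-03]), 'ft_force': array([ 0.07167803, -0.31921435,  0.42830022]), 'moment': array([-0.00790866,  0.01293085, -0.0068192 ]), 'grasp_force': 0.0, 'width': 87.83379152839336} 18.700000000000003
top {'camera_matrix': array([[367.53190422,   0.        , 326.58082859],
       [  0.        , 367.53190422, 199.4114886 ],
       [  0.        ,   0.        ,   1.        ]]), 'world_from_camera': array([[ 2.96880729e-02,  9.95891989e-01, -8.55439370e-02,
         4.02417532e+02],
       [-9.99532842e-01,  3.02000228e-02,  4.69649831e-03,
         8.52775129e+00],
       [ 7.26063389e-03,  8.53645444e-
[... 735 characters left out ...]
ray([[ 4.92877092e-01,  4.39911956e-01, -7.50699436e-01,
        -4.36415484e+02],
       [-8.70098941e-01,  2.49121766e-01, -4.25283646e-01,
        -5.35316787e+02],
       [-7.17915646e-05,  8.62795351e-01,  5.05553338e-01,
         7.47400229e+02],
       [ 0.00000000e+00,  0.00000000e+00,  0.00000000e+00,
         1.00000000e+00]])}
drive_unit [([272.0, 179.0, 363.0, 246.0], 0.8)]
relay [([236.0, 203.0, 249.0, 227.0], 0.8)]
spindle [([413.0, 259.0, 434.0, 292.0], 0.92), ([354.0, 257.0, 373.0, 293.0], 0.89), ([383.0, 242.0, 398.0, 275.0], 0.62)]
lever [([278.0, 176.0, 308.0, 191.0], 0.65)]
hub_mouth [([272.0, 173.0, 362.0, 247.0], 0.7), ([379.0, 240.0, 398.0, 277.0], 0.31)]
lever_knob []
```

View pics/top.png

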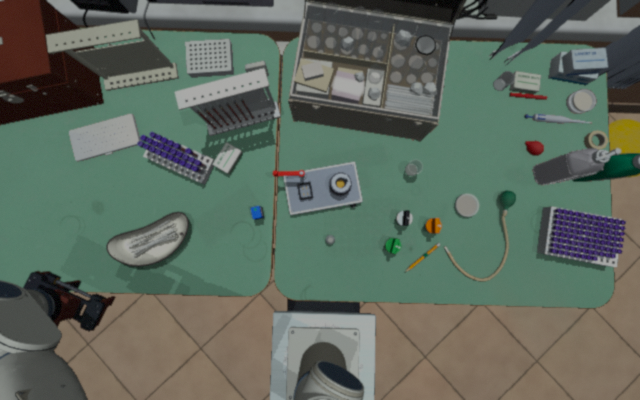

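View pics/scene.png

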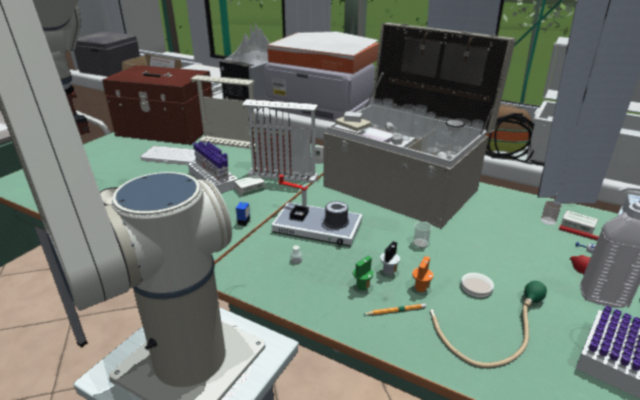

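The unit is at top-camera pixel (323,188), with the hub at (341,184), the pocket at (305,190) and the lever open towards (275,173). The only blue relay candidate is at (257,213). Spindle candidates are (404,218) white flange/black grip, (393,246) green and (434,226) orange. I choose (404,218) and will check it in a crop.

```bash
python3 - <<'E'
from h import *
a=snap('top');b=snap('scene')
A=cv2.resize(a[155:260,240:450],None,fx=3.8,fy=3.8,interpolation=cv2.INTER_CUBIC)[:300]
A=cv2.resize(a[155:260,240:450],(700,350),interpolation=cv2.INTER_CUBIC)
B=cv2.resize(b[170:300,225:445],(423,250),interpolation=cv2.INTER_CUBIC)
C=np.zeros((600,700,3),np.uint8);C[:350]=A;C[350:,:423]=B
save(C,'c1.png')
for n,u,v,z in(('relay',257,212,60),('spindle',404,217,46),('hub',341,183,80),('pocket',305,190,48),('knob',275,173,119),('hinge',302,174,96)):
  print(n,pix2('top',u,v,z).round())
E
```

```text
relay [453. 211.  60.]
spindle [ 452. -234.   46.]
hub [546. -38.  80.]
pocket [525.  70.  48.]
knob [564. 154. 119.]
hinge [567.  78.  96.]
```

View pics/c1.png

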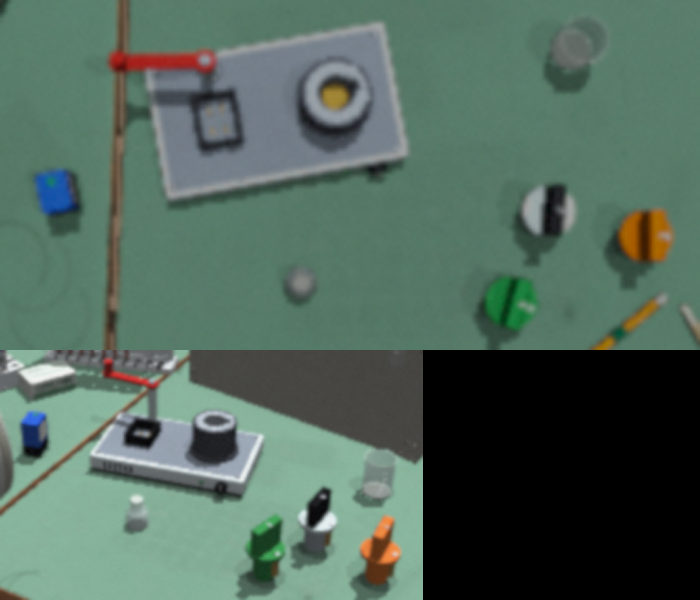

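The crop confirms the choice: the spindle with white flange and black wing is at about (404,218), relay at (257,213). The hub notch points to the image right and slightly up. Moving over the relay.

```bash
python3 -m creep '[{"translation":[-340,-259,0],"angular":[0,0,-0.57],"jaw":1},{"translation":[-340,-259,0],"angular":[0,0,-0.57],"jaw":1},{"translation":[-340,-259,0],"angular":[0,0,-0.57],"jaw":1},{"translation":[-340,-259,0],"angular":[0,0,-0.57],"jaw":1},{"translation":[-340,-259,0],"angular":[0,0,-0.57],"jaw":1},{"translation":[-340,-259,0],"angular":[0,0,-0.57],"jaw":1},{"translation":[-340,-259,0],"angular":[0,0,-0.57],"jaw":1},{"translation":[-340,-259,0],"angular":[0,0,-0.57],"jaw":1}]'
python3 - <<'E'
from h import *
i=ctrl.camera_info('wrist');a=snap('wrist','w1.png')
o=ctrl.get_obs();print(o['ee_pos'],o['orientation'],o['qpos'])
r=R.from_rotvec(o['orientation'])
T=i['world_from_camera'];print(r.inv().apply(T[:3,3]-o['ee_pos']),(r.inv().as_matrix()@T[:3,:3]).round(3),i['camera_matrix'])
np.savez('w1.npz',**i)
E
```

```text
t: 1.8
ee_pos: [454.6, 207.8, 222.9]
orientation: [-0.279, 3.128, -0.0]
ft_force: [-0.0, 0.0, 0.6]
width: 87.7
grasp_force: 0.0
[453.68903283 209.3119891  222.82476344] [-2.81235239e-01  3.12871517e+00  4.16573072e-04] [ 4.08332831e-01  2.38666587e-01  1.90255217e+00  2.01386590e-04
  1.00004105e+00 -1.34186723e+00]
[  69.37493864   -0.9033657  -161.78500604] [[-0.001  0.966  0.26 ]
 [ 1.     0.001  0.001]
 [ 0.001  0.26  -0.966]] [[317.02323078   0.         318.37482363]
 [  0.         317.02323078 203.08060463]
 [  0.           0.           1.        ]]
```

View pics/w1.png

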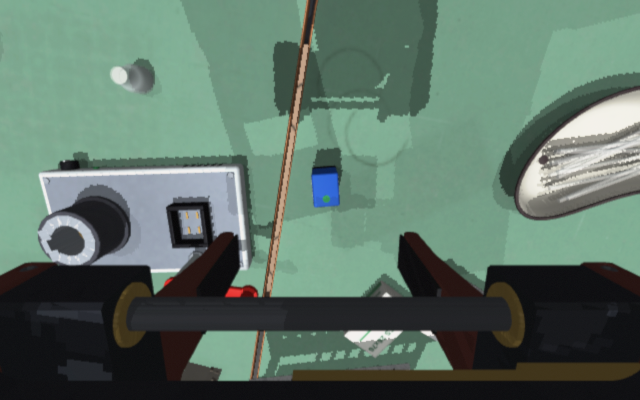

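Wrist view: relay top at about (326,187), pocket at (190,223), hub mouth at (68,242) with the notch at its lower left, red lever near (240,290). Measuring now.

```bash
python3 - <<'E'
from h import *
a=cv2.imread('pics/w1.png')[:,:,::-1].astype(int);i=dict(np.load('w1.npz'))
sub=a[160:212,308:346]
m=(a[:,:,2]>a[:,:,0]+60)&(a[:,:,2]>a[:,:,1]+40)
print(a[164:210:3,326].tolist())
def rect(m,z,roi):
    x0,y0,x1,y1=roi;M=np.zeros(m.shape,np.uint8);M[y0:y1,x0:x1]=m[y0:y1,x0:x1]
    c=max(cv2.findContours(M,0,1)[0],key=cv2.contourArea)[:,0]
    P=np.array([pix2('',u+.0,v+.0,z,i)[:2] for u,v in c],np.float32)
    return cv2.minAreaRect(P)
for th in(120,150,180):
  print(th,rect(m&(a[:,:,2]>th),60,(300,150,350,215)))
print('pocket',rect(a.max(2)<75,48,(155,190,225,260)))
# deck top outline corners
for u,v in((40,171),(240,167),(249,266)): print(pix2('',u,v,30,i).round(1))
C=cv2.resize(a[150:300,30:350].astype(np.uint8),(800,375),interpolation=cv2.INTER_CUBIC)
save(C,'c2.png')
E
```

```text
[[57, 77, 66], [12, 22, 43], [15, 36, 79], [21, 53, 120], [51, 105, 217], [50, 105, 217], [51, 105, 218], [51, 106, 218], [52, 105, 218], [52, 107, 219], [52, 114, 203], [59, 152, 88], [58, 149, 86], [50, 103, 197], [77, 118, 170], [107, 145, 123]]
120 ((456.1176452636719, 215.85723876953125), (35.39451599121094, 27.332351684570312), 14.565389633178711)
150 ((456.53350830078125, 215.72024536132812), (34.4903678894043, 27.21527671813965), 11.12519645690918)
180 ((456.3125915527344, 215.56231689453125), (33.54471969604492, 25.791414260864258), 14.584818840026855)
pocket ((531.3717651367188, 82.51509094238281), (68.08739471435547, 61.78547286987305), 10.215476036071777)
[ 498.3 -102.9   30. ]
[453.8 118.6  30. ]
[573.  143.3  30. ]
```

View pics/c2.png

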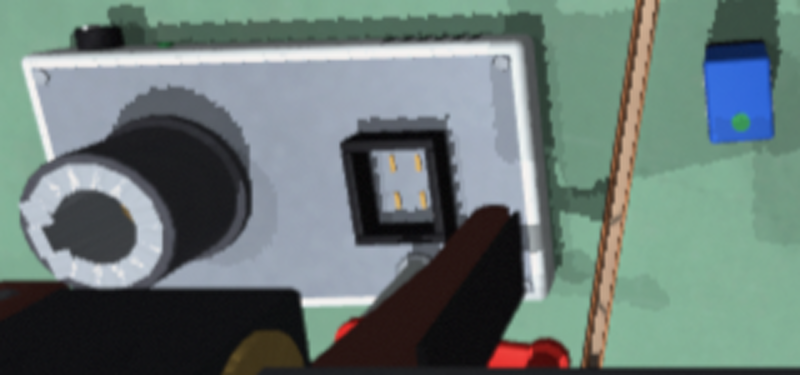

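```bash
python3 -m creep '[{"translation":[-4.6,5.8,60],"angular":[0,0,-0.04],"jaw":1},{"translation":[-4.6,5.8,115],"angular":[0,0,-0.04],"jaw":1},{"translation":[-4.6,5.8,165],"angular":[0,0,-0.04],"jaw":1},{"translation":[-4.6,5.8,197],"angular":[0,0,-0.04],"jaw":1},{"translation":[-4.6,5.8,197],"angular":[0,0,-0.04],"jaw":1},{"translation":[-4.6,5.8,197],"angular":[0,0,-0.04],"jaw":0.1},{"translation":[-4.6,5.8,197],"angular":[0,0,-0.04],"jaw":0.1},{"translation":[-4.6,5.8,197],"angular":[0,0,-0.04],"jaw":0.1}]'
python3 - <<'E'
from h import *
i=dict(np.load('w1.npz'))
f=lambda x,y,z:pix2('',30+x/2.5,150+y/2.5,z,i)[:2].round(1)
# rim outer corners, inner corners
for p in((343,140),(450,132),(357,243),(450,240)): print('rimout',f(*p,48))
print('hub',f(98,227,80),f(25,210,80),f(175,220,80),f(90,155,80))
print('notch',f(55,238,80))
E
```

```text
t: 2.85
ee_pos: [457.2, 217.7, 27.0]
orientation: [-0.35, 3.12, 0.001]
ft_force: [0.1, -0.3, -0.2]
width: 61.1
grasp_force: 0.0
rimout [507.6  48.5]
rimout [495.5  94.6]
rimout [555.6  57.5]
rimout [546.6  99.2]
hub [551.2 -34.7] [548.9 -63.9] [542.5  -3.5] [520.2 -37.1]
notch [559.3 -52.2]
```

```bash
python3 -m creep '[{"translation":[0,0,0],"angular":[0,0,0],"jaw":0.1},{"translation":[0,0,0],"angular":[0,0,0],"jaw":0.1},{"translation":[0,0,0],"angular":[0,0,0],"jaw":0.1},{"translation":[0,0,0],"angular":[0,0,0],"jaw":0.1},{"translation":[0,0,0],"angular":[0,0,0],"jaw":0.1},{"translation":[0,0,-30],"angular":[0,0,0],"jaw":0.1},{"translation":[0,0,-80],"angular":[0,0,0],"jaw":0.1},{"translation":[0,0,-120],"angular":[0,0,0],"jaw":0.1}]'
python3 - <<'E'
from h import *
print(tool([526.5-35,75-7,150]),ctrl.get_obs()['ee_pos'])
E
```

```text
t: 3.85
ee_pos: [456.3, 217.2, 147.0]
orientation: [-0.35, 3.122, 0.0]
ft_force: [1.3, -0.6, -1.2]
width: 27.9
grasp_force: 30.0
[  -1.27012176 -153.33045327   -2.97355778] [456.32916014 217.247854   147.03803197]
```

```bash
python3 -m creep '[{"translation":[-20,-30,-43],"angular":[0,0,0.02],"jaw":0.1},{"translation":[-40,-75,-43],"angular":[0,0,0.02],"jaw":0.1},{"translation":[-48.5,-105.6,-43],"angular":[0,0,0.02],"jaw":0.1},{"translation":[-48.5,-105.6,-43],"angular":[0,0,0.02],"jaw":0.1},{"translation":[-48.5,-105.6,-43],"angular":[0,0,0.02],"jaw":0.1},{"translation":[-48.5,-105.6,-43],"angular":[0,0,0.02],"jaw":0.1},{"translation":[-48.5,-105.6,-43],"angular":[0,0,0.02],"jaw":0.1},{"translation":[-48.5,-105.6,-43],"angular":[0,0,0.02],"jaw":0.1}]'
python3 - <<'E'
from h import *
i=ctrl.camera_info('wrist');a=snap('wrist','w2.png');np.savez('w2.npz',**i)
o=ctrl.get_obs();print(o['ee_pos'],o['orientation'])
for p in((527,75,48),(548,-36,80),(570,85,96)): print(proj('',p,i))
save(a,'c3.png',(60,90,380,310),2.5)
E
```

```text
t: 4.85
ee_pos: [526.8, 125.5, 188.7]
orientation: [0.32, -3.125, 0.0]
ft_force: [0.2, 1.4, -0.5]
width: 27.8
grasp_force: 30.0
[526.85768096 125.38203913 188.65671345] [ 3.19654658e-01 -3.12516379e+00 -2.65625772e-05]
[266.81599804 181.87110136]
[131.29447027 186.80324024]
[261.44541765 243.17868913]
```

View pics/c3.png

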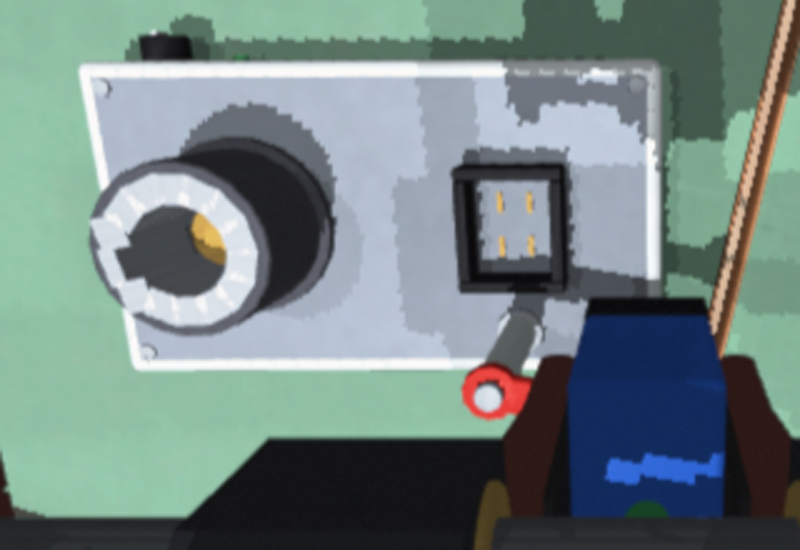

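```bash
cat > fit.py <<'E'
from h import *
from scipy.optimize import least_squares
i=dict(np.load('w2.npz'))
pts=[((81,67),(-65,-115,30)),((660,64),(-65,115,30)),((135,369),(65,-115,30)),
((452,167),(-25,34,48)),((566,163),(-25,76,48)),((568,291),(25,76,48)),((460,293),(25,34,48)),((180,246),(0,-55,80)),((181,246),(0,-55,80))]
U=np.array([[60+a/2.5,90+b/2.5] for (a,b),_ in pts]);L=np.array([l for _,l in pts],float)
def W(q,l):
    c,s=np.cos(q[2]),np.sin(q[2]);l=np.atleast_2d(l);return np.c_[q[0]+c*l[:,0]-s*l[:,1],q[1]+s*l[:,0]+c*l[:,1],l[:,2]]
res=lambda q:np.ravel([proj('',p,i) for p in W(q,L)]-U)
if __name__=='__main__':
    r=least_squares(res,[540,20,.2],loss='soft_l1');print(r.x,r.fun.reshape(-1,2).round(2).tolist())
    q=r.x;np.save('q.npy',q)
    for n,l in(('pocket',(0,55,30)),('hub',(0,-55,80)),('hinge',(46,55,93))):print(n,W(q,l).round(1))
    print('rim', np.mean([pix2('',*u,48,i) for u in U[3:7]],0))
    print('hubc',pix2('',*U[7],80,i))
    n=pix2('',60+119/2.5,90+264/2.5,80,i)-pix2('',*U[7],80,i);print('notch',n,'angle from world -y',np.arctan2(n[0],-n[1]))
    p=pix2('',60+488/2.5,90+396/2.5,99,i);print('hinge obs',p)
    o=ctrl.get_obs();R_=R.from_rotvec(o['orientation']).as_matrix();print('toolyaw',np.arctan2(-R_[0,1],R_[1,1]))
    print('shift pocket',tool([*W(q,(0,55,0))[0][:2],100]))
E
python3 fit.py
```

```text
[5.38816777e+02 1.90757299e+01 2.04951508e-01] [[-2.59, -3.96], [2.38, -2.92], [-1.59, 0.55], [0.52, -0.59], [-0.87, 0.98], [-0.28, 0.45], [0.53, -0.32], [0.59, 0.89], [0.19, 0.89]]
pocket [[527.6  72.9  30. ]]
hub [[550.  -34.8  80. ]]
hinge [[572.7  82.3  93. ]]
rim [527.4980071  72.9143458  48.       ]
hubc [549.31223046 -35.32168065  80.        ]
notch [ 10.87298508 -20.6234854    0.        ] angle from world -y 0.485180844113603
hinge obs [574.48810797  80.84711819  99.        ]
toolyaw 0.20385930164775598
shift pocket [  9.85960373 -51.5287382   88.65639458]
```

```bash
python3 - <<'E'
from h import *
i=dict(np.load('w2.npz'))
for z in(221,223,225): print(z,[tool(pix2('',60+x/2.5,90+y/2.5,z,i)).round(1) for x,y in((578,382),(652,379),(725,376))])
for z in(161,164): print(z,[tool(pix2('',60+x/2.5,90+y/2.5,z,i)).round(1) for x,y in((590,300),(702,301))])
E
```

```text
221 [array([ 17.2, -11.2, -32.3]), array([ 17.8,   1.7, -32.3]), array([ 18.3,  14.5, -32.3])]
223 [array([ 18. , -11. , -34.3]), array([ 18.6,   1.7, -34.3]), array([ 19.1,  14.3, -34.3])]
225 [array([ 18.8, -10.8, -36.3]), array([ 19.4,   1.7, -36.3]), array([ 19.9,  14.1, -36.3])]
161 [array([ 14.6, -13.3,  27.7]), array([14.4, 14.6, 27.7])]
164 [array([ 15.5, -13. ,  24.7]), array([15.3, 14.4, 24.7])]
```

```bash
python3 -m creep '[{"translation":[10.1,-53,0],"angular":[0,0,0],"jaw":0.1},{"translation":[10.1,-53,10],"angular":[0,0,0],"jaw":0.1},{"translation":[10.1,-53,55],"angular":[0,0,0],"jaw":0.1},{"translation":[10.1,-53,95],"angular":[0,0,0],"jaw":0.1},{"translation":[10.1,-53,108],"angular":[0,0,0],"jaw":0.1},{"translation":[10.1,-53,113],"angular":[0,0,0],"jaw":0.1},{"translation":[10.1,-53,118],"angular":[0,0,0],"jaw":0.1},{"translation":[10.1,-53,120],"angular":[0,0,0],"jaw":0.1}]'
```

```text
t: 5.9
ee_pos: [528.5, 71.2, 69.4]
orientation: [-0.319, 3.124, 0.0]
ft_force: [0.1, 0.3, -0.5]
width: 27.8
grasp_force: 30.0
```

```bash
python3 -m creep '[{"translation":[0,0,2],"angular":[0,0,0],"jaw":0.1},{"translation":[0,0,4],"angular":[0,0,0],"jaw":0.1},{"translation":[0,0,6],"angular":[0,0,0],"jaw":0.1},{"translation":[0,0,8],"angular":[0,0,0],"jaw":0.1},{"translation":[0,0,10],"angular":[0,0,0],"jaw":0.1},{"translation":[0,0,12],"angular":[0,0,0],"jaw":0.1},{"translation":[0,0,13],"angular":[0,0,0],"jaw":0.1},{"translation":[0,0,13],"angular":[0,0,0],"jaw":0.1}]'
```

```text
t: 6.9
ee_pos: [527.8, 71.0, 55.7]
orientation: [0.319, -3.125, 0.0]
ft_force: [-0.7, 0.6, 0.9]
width: 27.8
grasp_force: 30.0
```

```bash
python3 -m creep '[{"translation":[0,0,1.5],"angular":[0,0,0],"jaw":0.1},{"translation":[0,0,3],"angular":[0,0,0],"jaw":0.1},{"translation":[0,0,3],"angular":[0,0,0],"jaw":0.1},{"translation":[0,0,3],"angular":[0,0,0],"jaw":0.6},{"translation":[0,0,2],"angular":[0,0,0],"jaw":0.6},{"translation":[0,0,2],"angular":[0,0,0],"jaw":0.6},{"translation":[0,0,2],"angular":[0,0,0],"jaw":0.6},{"translation":[0,0,2],"angular":[0,0,0],"jaw":0.6}]'
python3 - <<'E'
from h import *
i=dict(np.load('w1.npz'))
print(pix2('',250,291,119,i),ctrl.get_obs()['qpos'])
for l in('lever','lever_knob'):
  ctrl.get_image('top');print([(np.round(r['rect'],1).tolist(),round(r['score'],2)) for r in ctrl.look_for('top',l)][:2])
E
```

```text
t: 7.9
ee_pos: [527.8, 71.0, 53.5]
orientation: [0.319, -3.125, 0.0]
ft_force: [-0.4, 0.2, 0.2]
width: 52.7
grasp_force: 0.0
[551.29996439 160.57725696 119.        ] [ 1.11468640e-01  5.49864650e-01  1.92672314e+00 -4.96698578e-05
  6.65355019e-01 -1.66251055e+00]
[([210.3, 141.8, 243.0, 175.4], 0.16)]
[([404.2, 160.1, 420.4, 173.9], 0.72)]
```

```bash
python3 -m creep '[{"translation":[0,0,-50],"angular":[0,0,0],"jaw":0.6},{"translation":[0,0,-105],"angular":[0,0,0],"jaw":0.6},{"translation":[-20,10,-150],"angular":[0,0,0.2],"jaw":0.4},{"translation":[-74,50,-160],"angular":[0,0,0.4],"jaw":0.35},{"translation":[-74,50,-160],"angular":[0,0,0.6],"jaw":0.35},{"translation":[-74,50,-160],"angular":[0,0,0.785],"jaw":0.35},{"translation":[-74,50,-160],"angular":[0,0,0.785],"jaw":0.35},{"translation":[-74,50,-160],"angular":[0,0,0.785],"jaw":0.35}]'
python3 - <<'E'
from h import *
i=ctrl.camera_info('wrist');a=snap('wrist','w3.png');np.savez('w3.npz',**i)
o=ctrl.get_obs();print(o['ee_pos'],o['orientation'])
for p in((569,158,119),(551,160,119),(572.7,82.3,99)): print(proj('',p,i))
E
```

```text
t: 9.1
ee_pos: [590.1, 134.8, 213.6]
orientation: [-0.897, -3.011, 0.0]
ft_force: [-0.5, -0.0, 0.1]
width: 30.7
grasp_force: 0.0
[590.07300927 134.74120842 213.60474257] [-8.97223991e-01 -3.01052395e+00  2.48371258e-04]
[326.96298542 169.16969806]
[316.89499377 149.11035615]
[258.72886369 214.28137003]
```

View pics/w3.png

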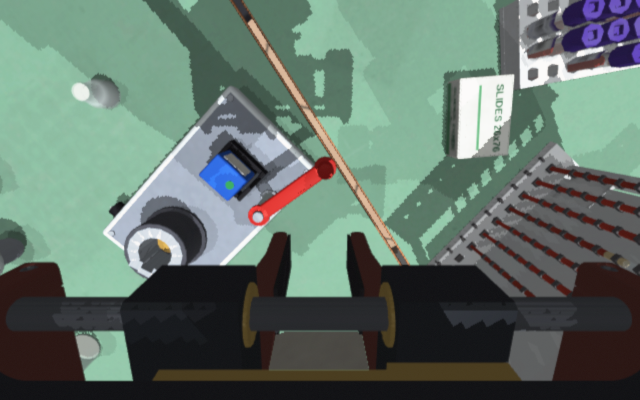

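The relay stands in the pocket at about (230,175), the knob is at (326,167) and the hinge cap at (258,216). Lowering the fingers around the knob.

```bash
python3 -m creep '[{"translation":[32,6,10],"angular":[0,0,0],"jaw":0.35},{"translation":[32,6,50],"angular":[0,0,0],"jaw":0.35},{"translation":[32,6,85],"angular":[0,0,0],"jaw":0.35},{"translation":[32,6,110],"angular":[0,0,0],"jaw":0.35},{"translation":[32,6,110],"angular":[0,0,0],"jaw":0.35},{"translation":[32,6,110],"angular":[0,0,0],"jaw":0.35},{"translation":[32,6,110],"angular":[0,0,0],"jaw":0.35},{"translation":[32,6,110],"angular":[0,0,0],"jaw":0.35}]'
python3 - <<'E'
from h import *
i=dict(np.load('w3.npz'))
K=pix2('',326.5,167,119,i);H=pix2('',258,216,99,i);print(K,H,np.hypot(*(K-H)[:2]))
print('relay top at 90/100',[proj('',(527.8,72,z),i).round(1) for z in(90,100)])
a=cv2.imread('pics/w3.png').astype(int);m=((a[:,:,0]>a[:,:,2]+60)&(a[:,:,0]>150)).astype(np.uint8);m[:,:190]=0;m[:,270:]=0;m[:130]=0;m[210:]=0
print(cv2.minAreaRect(cv2.findNonZero(m)))
H=np.array([573.,82.]);o=ctrl.get_obs();r=R.from_rotvec(o['orientation']);n=-r.apply([0,1,0])[:2]
for k,th in enumerate(np.radians(np.linspace(94.5,192,9))):
  p=H+75*np.array([np.cos(th),np.sin(th)])+n*min(10,5*(k))
  print(tool([*p,o['ee_pos'][2]]).round(1))
E
```

```text
t: 10.15
ee_pos: [567.4, 157.7, 104.7]
orientation: [0.9, 3.008, 0.001]
ft_force: [0.2, -0.5, 0.6]
width: 30.8
grasp_force: 0.0
[567.30262121 158.64517292 119.        ] [573.66464949  80.77949526  99.        ] 78.12515063915662
relay top at 90/100 [array([222.5, 177.9]), array([219.1, 180. ])]
((222.18373107910156, 177.59266662597656), (40.301143646240234, 29.109521865844727), 42.709388732910156)
[-0.2 -0.9 -0. ]
[ 11.2 -16.9  -0. ]
[ 20.1 -35.2  -0.1]
[ 26.  -50.   -0.1]
[ 28.6 -65.7  -0.1]
[ 27.9 -81.6  -0.1]
[ 23.8 -97.   -0.2]
[  16.6 -111.1   -0.2]
[   6.5 -123.5   -0.2]
```

```bash
python3 -m creep '[{"translation":[11,-17,0],"angular":[0,0,0],"jaw":0.35},{"translation":[20,-35,0],"angular":[0,0,0],"jaw":0.35},{"translation":[26,-50,0],"angular":[0,0,0],"jaw":0.35},{"translation":[28.5,-66,0],"angular":[0,0,0],"jaw":0.35},{"translation":[28,-81.5,0],"angular":[0,0,0],"jaw":0.35},{"translation":[24,-97,0],"angular":[0,0,0],"jaw":0.35},{"translation":[16.5,-111,0],"angular":[0,0,0],"jaw":0.35},{"translation":[6.5,-123,0],"angular":[0,0,0],"jaw":0.35}]'
python3 -m creep '[{"translation":[0,-1,0],"angular":[0,0,0],"jaw":0.35},{"translation":[0,-2,0],"angular":[0,0,0],"jaw":0.35},{"translation":[0,-3,0],"angular":[0,0,0],"jaw":0.35},{"translation":[0,-3,0],"angular":[0,0,0],"jaw":0.35},{"translation":[0,-3,0],"angular":[0,0,0],"jaw":0.35},{"translation":[0,-3,0],"angular":[0,0,0],"jaw":0.35},{"translation":[0,-3,0],"angular":[0,0,0],"jaw":0.35},{"translation":[0,-3,0],"angular":[0,0,0],"jaw":0.35}]'
```

```text
t: 11.15
ee_pos: [493.9, 57.2, 103.7]
orientation: [-0.903, -3.009, -0.001]
ft_force: [-1.5, 33.0, -0.4]
width: 30.6
grasp_force: 14.9
t: 12.15
ee_pos: [494.4, 57.2, 103.9]
orientation: [0.903, 3.006, 0.007]
ft_force: [5.0, 16.3, -4.6]
width: 31.0
grasp_force: 8.0
```

```bash
python3 -m creep '[{"translation":[0,5,0],"angular":[0,0,0],"jaw":0.35},{"translation":[0,5,-50],"angular":[0,0,0],"jaw":0.35},{"translation":[-10,-20,-100],"angular":[0,0,-0.15],"jaw":0.6},{"translation":[-40,-75,-111],"angular":[0,0,-0.3],"jaw":0.9},{"translation":[-68,-128,-111],"angular":[0,0,-0.45],"jaw":0.9},{"translation":[-96,-182,-111],"angular":[0,0,-0.58],"jaw":0.9},{"translation":[-124,-236,-111],"angular":[0,0,-0.58],"jaw":0.9},{"translation":[-124,-266,-111],"angular":[0,0,-0.58],"jaw":0.9}]'
python3 - <<'E'
from h import *
i=ctrl.camera_info('wrist');a=snap('wrist');b=snap('top');s=snap('scene')
np.savez('w4.npz',**i);save(a,'w4.png')
o=ctrl.get_obs();print(o['ee_pos'],o['orientation'])
C=np.zeros((600,800,3),np.uint8);C[:400,:640]=a
C[400:,:320]=cv2.resize(b[155:205,260:340],(320,200));C[400:,320:660]=cv2.resize(s[165:250,260:370],(340,200))
save(C,'c4.png')
E
```

```text
t: 13.15
ee_pos: [449.2, -238.6, 214.8]
orientation: [0.007, 3.141, -0.002]
ft_force: [-1.4, -0.2, 0.0]
width: 79.0
grasp_force: 0.0
[ 448.6628365  -236.15319354  214.5108697 ] [-8.61334962e-03 -3.14102878e+00 -7.55874215e-05]
```

View pics/c4.png

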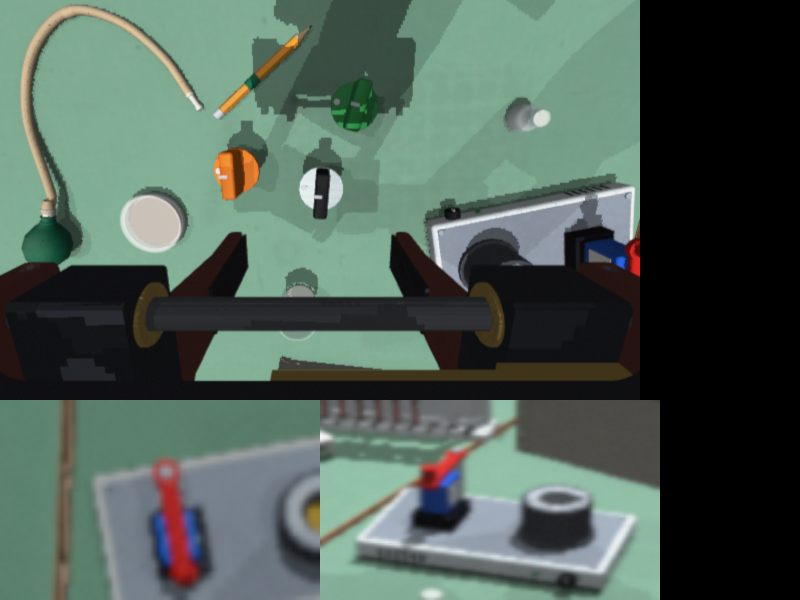

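The lever is shut over the relay in both insets. The spindle's white flange is at about (321,188), with its black wing running vertically in the wrist image. Measuring it and checking the key side.

```bash
python3 - <<'E'
from h import *
i=dict(np.load('w4.npz'));a=cv2.imread('pics/w4.png')[:,:,::-1]
b=a[155:230,285:360].astype(int)
w=((b.min(2)>140)&(b.max(2)-b.min(2)<40)).astype(np.uint8);k=(b.max(2)<60).astype(np.uint8)
def big(m):
    n,l,s,c=cv2.connectedComponentsWithStats(m);j=[j for j in range(1,n) if l[:,:][20:55,20:52][l[20:55,20:52]==j].size>60];return j,l,s,c
kk=k.copy();j,l,s,c=big(kk);print('black',[(s[q].tolist()) for q in j])
q=max(j,key=lambda q:s[q][4]);pts=np.argwhere(l==q)[:,::-1]+[285,155]
P=np.array([pix2('',u,v,82,i)[:2] for u,v in pts],np.float32);print('wing z82',cv2.minAreaRect(P))
pw=np.argwhere(w)[:,::-1];hull=cv2.convexHull(pw.astype(np.float32));hp=hull[:,0]+[285,155]
F=np.array([pix2('',u,v,46,i)[:2] for u,v in hp],np.float32);print('flange',cv2.fitEllipse(F),cv2.minEnclosingCircle(F))
s_=snap('scene')
C=np.zeros((500,800,3),np.uint8);C[:,:400]=cv2.resize(a[150:225,290:350],(400,500),interpolation=cv2.INTER_NEAREST)
C[:,400:]=cv2.resize(s_[238:288,370:410],(400,500),interpolation=cv2.INTER_CUBIC);save(C,'c5.png')
E
```

```text
black [[28, 13, 16, 51, 583]]
wing z82 ((448.8157043457031, -235.2010498046875), (12.668733596801758, 48.88423538208008), 84.9327392578125)
flange ((452.22607421875, -235.71116638183594), (46.952674865722656, 47.322696685791016), 8.106590270996094) ((452.1643371582031, -235.750732421875), 23.806123733520508)
```

View pics/c5.png

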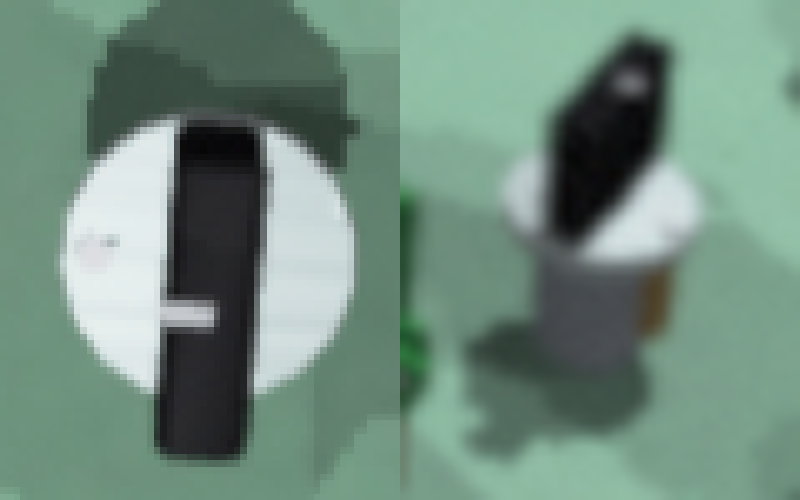

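Key, dot and wing tick are all on the world -y side, and the spindle yaw is about -0.09. Descending and gripping the wing.

```bash
python3 -m creep '[{"translation":[-3.5,-1.1,20],"angular":[0,0,0.083],"jaw":0.5},{"translation":[-3.5,-1.1,60],"angular":[0,0,0.083],"jaw":0.5},{"translation":[-3.5,-1.1,100],"angular":[0,0,0.083],"jaw":0.5},{"translation":[-3.5,-1.1,140],"angular":[0,0,0.083],"jaw":0.5},{"translation":[-3.5,-1.1,164],"angular":[0,0,0.083],"jaw":0.5},{"translation":[-3.5,-1.1,164],"angular":[0,0,0.083],"jaw":0.5},{"translation":[-3.5,-1.1,164],"angular":[0,0,0.083],"jaw":0.05},{"translation":[-3.5,-1.1,164],"angular":[0,0,0.083],"jaw":0.05}]'
python3 -m creep '[{"translation":[0,0,0],"angular":[0,0,0],"jaw":0.05},{"translation":[0,0,0],"angular":[0,0,0],"jaw":0.05},{"translation":[0,0,0],"angular":[0,0,0],"jaw":0.05},{"translation":[0,0,0],"angular":[0,0,0],"jaw":0.05},{"translation":[0,0,0],"angular":[0,0,0],"jaw":0.05},{"translation":[0,0,0],"angular":[0,0,0],"jaw":0.05},{"translation":[0,0,-30],"angular":[0,0,0],"jaw":0.05},{"translation":[0,0,-80],"angular":[0,0,0],"jaw":0.05}]'
python3 - <<'E'
from h import *
p=ctrl.get_obs();print(p['width'],p['grasp_force'],p['ee_pos'],p['orientation'],p['ft_force'])
E
```

```text
t: 14.35
ee_pos: [454.1, -235.8, 51.9]
orientation: [0.132, 3.137, -0.002]
ft_force: [0.2, -0.1, -0.0]
width: 27.5
grasp_force: 0.0
t: 15.35
ee_pos: [451.5, -234.9, 130.1]
orientation: [-0.133, -3.135, -0.003]
ft_force: [-0.1, -1.0, -1.8]
width: 14.1
grasp_force: 30.0
14.096303879298938 29.977557957172394 [ 451.53143684 -234.93913742  130.09537944] [-1.33406385e-01 -3.13471734e+00 -3.07232628e-03] [-0.0535183  -1.00516765 -1.81088529]
```

```bash
python3 -m creep '[{"translation":[0,20,-50],"angular":[0,0,-0.1],"jaw":0.05},{"translation":[-9,60,-70],"angular":[0,0,-0.2],"jaw":0.05},{"translation":[-18,100,-70],"angular":[0,0,-0.3],"jaw":0.05},{"translation":[-27,145,-70],"angular":[0,0,-0.4],"jaw":0.05},{"translation":[-36,190,-70],"angular":[0,0,-0.5],"jaw":0.05},{"translation":[-44,230,-70],"angular":[0,0,-0.57],"jaw":0.05},{"translation":[-49,257,-70],"angular":[0,0,-0.57],"jaw":0.05},{"translation":[-49,257,-70],"angular":[0,0,-0.57],"jaw":0.05}]'
python3 -m creep '[{"translation":[0,0,0],"angular":[0,0,0],"jaw":0.05},{"translation":[0,0,0],"angular":[0,0,0],"jaw":0.05},{"translation":[0,0,0],"angular":[0,0,0],"jaw":0.05},{"translation":[0,0,0],"angular":[0,0,0],"jaw":0.05},{"translation":[0,0,0],"angular":[0,0,0],"jaw":0.05},{"translation":[0,0,0],"angular":[0,0,0],"jaw":0.05},{"translation":[0,0,0],"angular":[0,0,0],"jaw":0.05},{"translation":[0,0,0],"angular":[0,0,0],"jaw":0.05}]'
python3 - <<'E'
from h import *
i=ctrl.camera_info('wrist');a=snap('wrist');np.savez('w5.npz',**i);save(a,'w5.png')
o=ctrl.get_obs();print(o['ee_pos'],o['orientation'])
for p in((549.5,-35.2,80),(549.8,-36.6,80)): print(proj('',p,i),tool(p))
save(a,'c6.png',(140,90,400,290),3)
E
```

```text
t: 16.35
ee_pos: [523.6, 17.7, 200.4]
orientation: [0.758, -3.048, -0.0]
ft_force: [-0.7, -0.5, -1.6]
width: 13.8
grasp_force: 30.0
t: 17.35
ee_pos: [523.7, 16.3, 200.7]
orientation: [0.755, -3.05, -0.0]
ft_force: [0.3, -0.7, -2.6]
width: 13.6
grasp_force: 30.0
[523.65944183  16.32508993 200.65728373] [ 7.54795582e-01 -3.04952231e+00  3.53732341e-05]
[255.13264434 195.52660156] [  1.17037024 -57.62847625 120.65793971]
[253.60643606 195.11484667] [  1.55803529 -59.00677803 120.65797411]
```

View pics/c6.png

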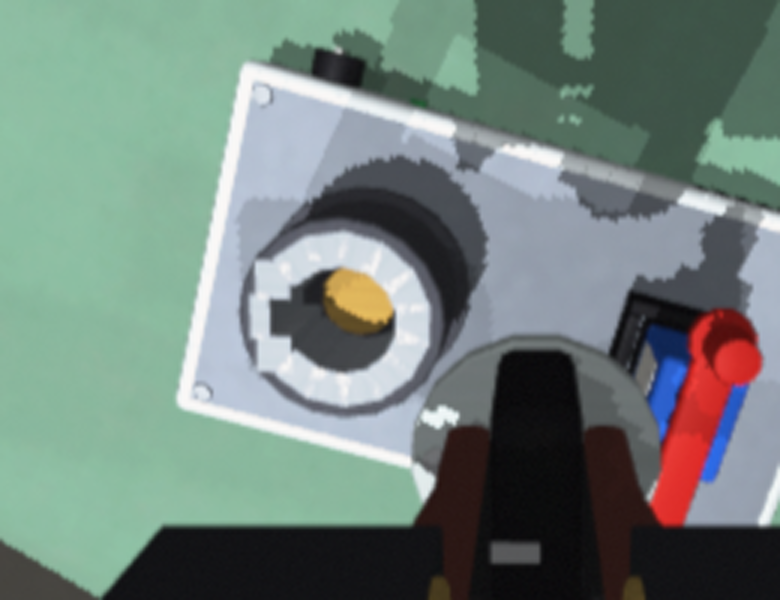

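The hub centre is at crop (343,317) with the notch straight left, which is tool -y, so the tool yaw already matches the keyway. The held spindle's flange spans x 412–662, top edge at y 335. Working out the relative shift.

```bash
python3 - <<'E'
from h import *
i=dict(np.load('w5.npz'));o=ctrl.get_obs();z0=o['ee_pos'][2]
f=lambda x,y,z:tool(pix2('',140+x/3,90+y/3,z,i)).round(1)
for zf in(z0-4.5,z0-3):
  print('flange top edge',f(537,336,zf),'left',f(412,450,zf),'right',f(662,455,zf))
print('hub outer',f(341.5,316.5,80),'bore',f(343.5,318,80),'notch',f(270,318.5,80))
E
```

```text
flange top edge [25.8  0.7  4.5] left [  3.8 -22.7   4.5] right [ 2.8 24.1  4.5]
flange top edge [26.2  0.7  3. ] left [  4.4 -22.5   3. ] right [ 3.4 23.9  3. ]
hub outer [  1.2 -58.8 120.7] bore [  0.7 -58.2 120.7] notch [  0.6 -80.7 120.7]
```

```bash
python3 -m creep '[{"translation":[0,-30,0],"angular":[0,0,0],"jaw":0.05},{"translation":[0,-59.2,10],"angular":[0,0,0],"jaw":0.05},{"translation":[0,-59.2,40],"angular":[0,0,0],"jaw":0.05},{"translation":[0,-59.2,60],"angular":[0,0,0],"jaw":0.05},{"translation":[0,-59.2,66],"angular":[0,0,0],"jaw":0.05},{"translation":[0,-59.2,72],"angular":[0,0,0],"jaw":0.05},{"translation":[0,-59.2,76],"angular":[0,0,0],"jaw":0.05},{"translation":[0,-59.2,78],"angular":[0,0,0],"jaw":0.05}]'
python3 -m creep '[{"translation":[0,0,0.5],"angular":[0,0,0],"jaw":0.05},{"translation":[0,0,1],"angular":[0,0,0],"jaw":0.05},{"translation":[0,0,2],"angular":[0,0,0],"jaw":0.05},{"translation":[0,0,3],"angular":[0,0,0],"jaw":0.05},{"translation":[0,0,4],"angular":[0,0,0],"jaw":0.05},{"translation":[0,0,5],"angular":[0,0,0],"jaw":0.05},{"translation":[0,0,5],"angular":[0,0,0],"jaw":0.05},{"translation":[0,0,5],"angular":[0,0,0],"jaw":0.05}]'
```

```text
t: 18.4
ee_pos: [551.5, -36.0, 123.0]
orientation: [-0.755, 3.049, -0.0]
ft_force: [0.5, -1.0, -1.1]
width: 13.9
grasp_force: 30.0
t: 19.4
ee_pos: [551.3, -36.1, 117.7]
orientation: [-0.755, 3.05, -0.0]
ft_force: [0.1, 0.3, -2.2]
width: 13.9
grasp_force: 30.0
```

```bash
python3 -m creep '[{"translation":[0,0,1],"angular":[0,0,0],"jaw":0.05},{"translation":[0,0,2],"angular":[0,0,0],"jaw":0.05},{"translation":[0,0,3],"angular":[0,0,0],"jaw":0.05},{"translation":[0,0,4],"angular":[0,0,0],"jaw":0.05},{"translation":[0,0,5],"angular":[0,0,0],"jaw":0.05},{"translation":[0,0,6],"angular":[0,0,0],"jaw":0.05},{"translation":[0,0,6],"angular":[0,0,0],"jaw":0.05},{"translation":[0,0,6],"angular":[0,0,0],"jaw":0.05}]'
```

```text
t: 20.4
ee_pos: [551.3, -36.1, 111.7]
orientation: [-0.755, 3.05, -0.0]
ft_force: [-0.2, -0.3, -2.1]
width: 13.7
grasp_force: 30.0
```

The spindle is 19 mm deep with no resistance, so the key is in the keyway. Continuing down against the spring.

```bash
python3 -m creep '[{"translation":[0,0,2],"angular":[0,0,0],"jaw":0.05},{"translation":[0,0,4],"angular":[0,0,0],"jaw":0.05},{"translation":[0,0,6],"angular":[0,0,0],"jaw":0.05},{"translation":[0,0,8],"angular":[0,0,0],"jaw":0.05},{"translation":[0,0,10],"angular":[0,0,0],"jaw":0.05},{"translation":[0,0,12],"angular":[0,0,0],"jaw":0.05},{"translation":[0,0,14],"angular":[0,0,0],"jaw":0.05},{"translation":[0,0,15],"angular":[0,0,0],"jaw":0.05}]'
python3 -m creep '[{"translation":[0,0,1],"angular":[0,0,0],"jaw":0.05},{"translation":[0,0,2],"angular":[0,0,0],"jaw":0.05},{"translation":[0,0,3],"angular":[0,0,0],"jaw":0.05},{"translation":[0,0,4],"angular":[0,0,0],"jaw":0.05},{"translation":[0,0,4.5],"angular":[0,0,0],"jaw":0.05},{"translation":[0,0,5],"angular":[0,0,0],"jaw":0.05},{"translation":[0,0,5],"angular":[0,0,0],"jaw":0.05},{"translation":[0,0,5],"angular":[0,0,0],"jaw":0.05}]'
```

```text
t: 21.4
ee_pos: [551.3, -36.1, 96.9]
orientation: [-0.755, 3.049, -0.0]
ft_force: [-1.8, 0.3, 5.2]
width: 13.9
grasp_force: 30.0
t: 22.4
ee_pos: [551.3, -36.1, 92.4]
orientation: [-0.755, 3.049, -0.0]
ft_force: [-3.0, 0.8, 9.0]
width: 14.0
grasp_force: 30.0
```

```bash
python3 -m creep '[{"translation":[0,0,0.5],"angular":[0,0,0],"jaw":0.05},{"translation":[0,0,1],"angular":[0,0,0],"jaw":0.05},{"translation":[0,0,1.5],"angular":[0,0,0],"jaw":0.05},{"translation":[0,0,2],"angular":[0,0,0],"jaw":0.05},{"translation":[0,0,2.5],"angular":[0,0,0],"jaw":0.05},{"translation":[0,0,2.8],"angular":[0,0,0],"jaw":0.05},{"translation":[0,0,2.8],"angular":[0,0,0],"jaw":0.05},{"translation":[0,0,2.8],"angular":[0,0,0],"jaw":0.05}]'
```

```text
t: 23.4
ee_pos: [551.4, -36.1, 91.4]
orientation: [-0.755, 3.049, -0.0]
ft_force: [-9.9, -0.3, 29.2]
width: 14.1
grasp_force: 30.0
```

A hard stop at 29 N suggests the flange is on the hub. There is a side load of about 10 N, so I'll ease that off and check the seating.

```bash
python3 -m creep '[{"translation":[0.5,0,0],"angular":[0,0,0],"jaw":0.05},{"translation":[0.9,0,0],"angular":[0,0,0],"jaw":0.05},{"translation":[0.9,0,0],"angular":[0,0,0],"jaw":0.05},{"translation":[0.9,0,0],"angular":[0,0,0],"jaw":0.05},{"translation":[0.9,0,0],"angular":[0,0,0],"jaw":0.05},{"translation":[0.9,0,0],"angular":[0,0,0],"jaw":0.05},{"translation":[0.9,0,0],"angular":[0,0,0],"jaw":0.05},{"translation":[0.9,0,0],"angular":[0,0,0],"jaw":0.05}]'
python3 - <<'E'
from h import *
i=ctrl.camera_info('wrist');a=snap('wrist');s=snap('scene')
np.savez('w6.npz',**i);save(a,'w6.png')
C=np.zeros((600,800,3),np.uint8);C[:300,:]=cv2.resize(a[100:280,120:520],(800,360),interpolation=cv2.INTER_CUBIC)[:300]
C[300:,:400]=cv2.resize(s[170:250,260:370],(400,300),interpolation=cv2.INTER_CUBIC)
save(C,'c7.png')
E
```

```text
t: 24.4
ee_pos: [551.4, -36.1, 91.4]
orientation: [-0.754, 3.048, -0.0]
ft_force: [-7.2, 2.9, 26.3]
width: 13.7
grasp_force: 30.0
```

View pics/c7.png

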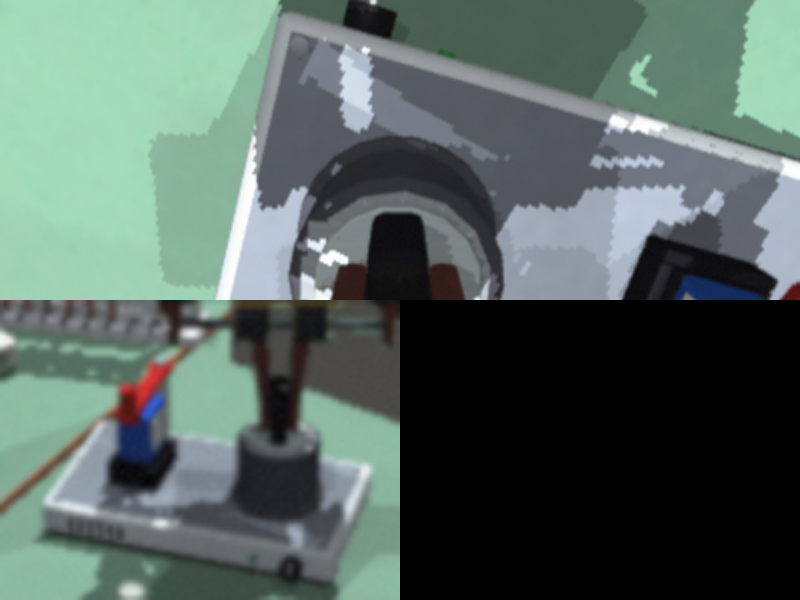

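The flange looks flush on the hub, the lever is shut and the relay is seated. To rule out a wedged fit, I'll back off 2 mm, shift to relieve the side load and press again.

```bash
python3 -m creep '[{"translation":[0,0,-1.5],"angular":[0,0,0],"jaw":0.05},{"translation":[0.4,0.5,-3],"angular":[0,0,0],"jaw":0.05},{"translation":[0.7,0.7,-3],"angular":[0,0,0],"jaw":0.05},{"translation":[0.7,0.7,-3],"angular":[0,0,0],"jaw":0.05},{"translation":[0.7,0.7,-3],"angular":[0,0,0],"jaw":0.05},{"translation":[0.7,0.7,-3],"angular":[0,0,0],"jaw":0.05},{"translation":[0.7,0.7,-3],"angular":[0,0,0],"jaw":0.05},{"translation":[0.7,0.7,-3],"angular":[0,0,0],"jaw":0.05}]'
python3 -m creep '[{"translation":[0,0,0.5],"angular":[0,0,0],"jaw":0.05},{"translation":[0,0,1],"angular":[0,0,0],"jaw":0.05},{"translation":[0,0,1.5],"angular":[0,0,0],"jaw":0.05},{"translation":[0,0,2],"angular":[0,0,0],"jaw":0.05},{"translation":[0,0,2.4],"angular":[0,0,0],"jaw":0.05},{"translation":[0,0,2.8],"angular":[0,0,0],"jaw":0.05},{"translation":[0,0,3],"angular":[0,0,0],"jaw":0.05},{"translation":[0,0,3],"angular":[0,0,0],"jaw":0.05}]'
```

```text
t: 25.5
ee_pos: [551.1, -36.2, 93.0]
orientation: [-0.754, 3.046, -0.001]
ft_force: [0.8, 1.2, 9.0]
width: 13.8
grasp_force: 30.0
t: 26.5
ee_pos: [551.2, -36.2, 91.4]
orientation: [-0.754, 3.046, -0.001]
ft_force: [-5.0, 1.6, 23.4]
width: 13.8
grasp_force: 30.0
```

The stop is again at 91.4 mm, and the spring force puts home at about 91.3 mm. The flange is flush and still pressed down, so I'm handing in.

```bash
python3 -c "
from workcell import ctrl
print(ctrl.close_job())"
```

```text
the job is handed in; nothing more can be done
None
```

I handed the job in at about 26.5 s, and no verdict came back: the relay is seated, the lever is shut over it, and the spindle is keyed with its flange flush on the hub. The arm is still gripping it and pressing down at about 23 N; I never touched the beaker, carton and vial.

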